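# Start the drying timer of the printing block

### The job

The wooden printing block in one of the three white trays has to dry, so start the timer that stands right in front of that tray, on the robot's side: with the fingertips press its small reset button fully down and let it come up again, then press its large start button fully down (it stays down) and withdraw. Press gently, do not press the start button before the reset or the reset again after the start, and do not press the buttons of the other two timers. Lift nothing, and leave the timers and everything else where they are.

Things in the scene. Friction and masses are not known exactly. Their poses are not given: they have to be found in the camera images.
- block: the wooden printing block: a flat rectangular block 50 x 70 x 22 mm with a carved leaf on top, lying in one of the three trays (any of them); origin at the centre of its underside
- jar: bystander: closed round glass jar, 48 mm wide, 50 mm high, standing in another tray; origin at the centre of its underside
- roller: bystander: small ink roller with a rubber drum and a wooden handle, 100 mm long, up to 28 mm high, lying in the remaining tray; origin under its middle
- timer_left: bench timer on the left (+y) of the three, a loose white box 84 (x) x 140 (y) x 30 mm high, 0.4 kg, on a dark board 4 mm thick; origin at the centre of its underside, x away from the robot towards its tray, y left, z up. On top: display on the far half, two grey round buttons 9 mm proud on the near half: small reset button at x -16, y +32 mm, large start button at x -16, y -32 mm
- reset_left_top (a point): centre of the top face of the small reset button (16 mm across) of timer_left, 39 mm above the timer's underside when up; it moves with the button
- reset_left (a joint): travel of that reset button, 0 up to 0.006 m fully down; a spring (1.2 N at first, 3.6 N when fully down) brings it back up when it is let go
- start_left_top (a point): centre of the top face of the large start button (32 mm across) of timer_left, 39 mm above the timer's underside when up; it moves with the button
- start_left (a joint): travel of that start button, 0 up to 0.006 m fully down; it takes about 2.5 N all the way, stays down where it is left and does not come up again
- tray_left: white open tray on the left (+y) of the three, 100 (x) x 140 (y) x 18 mm high, walls and floor 4 mm, about 115 mm beyond timer_left (centre to centre), the timer that belongs to it; origin at the centre of its underside
- timer_middle: bench timer in the middle, a loose white box 84 (x) x 140 (y) x 30 mm high, 0.4 kg, on a dark board 4 mm thick; origin at the centre of its underside, x away from the robot towards its tray, y left, z up. On top: display on the far half, two grey round buttons 9 mm proud on the near half: small reset button at x -16, y +32 mm, large start button at x -16, y -32 mm
- reset_middle_top (a point): centre of the top face of the small reset button (16 mm across) of timer_middle, 39 mm above the timer's underside when up; it moves with the button
- reset_middle (a joint): travel of that reset button, 0 up to 0.006 m fully down; a spring (1.2 N at first, 3.6 N when fully down) brings it back up when it is let go
- start_middle_top (a point): centre of the top face of the large start button (32 mm across) of timer_middle, 39 mm above the timer's underside when up; it moves with the button
- start_middle (a joint): travel of that start button, 0 up to 0.006 m fully down; it takes about 2.5 N all the way, stays down where it is left and does not come up again
- tray_middle: white open tray in the middle, 100 (x) x 140 (y) x 18 mm high, walls and floor 4 mm, about 115 mm beyond timer_middle (centre to centre), the timer that belongs to it; origin at the centre of its underside
- timer_right: bench timer on the right (-y) of the three, a loose white box 84 (x) x 140 (y) x 30 mm high, 0.4 kg, on a dark board 4 mm thick; origin at the centre of its underside, x away from the robot towards its tray, y left, z up. On top: display on the far half, two grey round buttons 9 mm proud on the near half: small reset button at x -16, y +32 mm, large start button at x -16, y -32 mm
- reset_right_top (a point): centre of the top face of the small reset button (16 mm across) of timer_right, 39 mm above the timer's underside when up; it moves with the button
- reset_right (a joint): travel of that reset button, 0 up to 0.006 m fully down; a spring (1.2 N at first, 3.6 N when fully down) brings it back up when it is let go
- start_right_top (a point): centre of the top face of the large start button (32 mm across) of timer_right, 39 mm above the timer's underside when up; it moves with the button
- start_right (a joint): travel of that start button, 0 up to 0.006 m fully down; it takes about 2.5 N all the way, stays down where it is left and does not come up again
- tray_right: white open tray on the right (-y) of the three, 100 (x) x 140 (y) x 18 mm high, walls and floor 4 mm, about 115 mm beyond timer_right (centre to centre), the timer that belongs to it; origin at the centre of its underside
- pot_a: bystander: small white pot 30 mm wide, 32 mm high, standing on the board in a gap between two timers, on their robot side; origin at the centre of its underside
- pot_b: bystander: small white pot 30 mm wide, 32 mm high, standing on the board in a gap between two timers, on their robot side; origin at the centre of its underside
There are look-alikes about, which are no part of the job. Leave any blue look-alike of the timer_middle alone. Leave any orange look-alike of the tray_middle alone.

How it is judged:
By the outcome, as a careful person would: the job done as asked, in the order asked, and still so for the second after the job is handed in, with the robot touching nothing.
It also fails if it takes over 40 s, if anything falls off the work surface, if the arm or the gripper's body presses on something with over 40 N, if the wrist force passes 120 N, or if a joint passes its speed limit or range.

### The arm

A 7-joint arm with a two-finger parallel gripper is mounted at the origin on the work surface. World frame = base frame: x ahead of the robot, y to its left, z up, the work surface at z = 0. Lengths are in m, angles in rad, forces in N, time in s.
With the tool pointing down it reaches from about 0.425 to 1.025 m from the base axis. Payload 9.4 kg.
Tool frame: the origin (TCP) lies at the very end of the fingers, on their centre line; the grasp point (between the pads) lies 19 mm behind it; z points along the fingers, y is the line along which they close (so a half turn about z gives the same grasp; the last joint's range is limited). The gripper opens to 93 mm and grips with 3 to 60 N. Pads are 15 mm wide; open, the fingers measure 128 mm over their backs; the gripper's body (75 mm by 188 mm) begins 65 mm behind the grasp point.
Start: joints at [1.203, 0.599, -0.003, 1.599, 0.002, 0.943, -0.08], TCP at [0.208, -0.695, 0.219] pointing down, gripper open.
Joint ranges: [-2.57, 2.57], [-0.35, 1.97], [-1.29, 1.29], [0.11, 2.56], [-1.05, 4.19], [0.11, 1.86], [-2.63, 2.63]. Speed limits (rad/s): [2.22, 2.22, 3.01, 3.01, 3.14, 3.14, 3.14].

### API

Orientations are given as a unit quaternion [x, y, z, w].
In Python, from bench import * gives the robot as it stands. The module is installed in compiled form; this text tells all that it offers.
- The arm moves only by the tool jog_arm, never from a script. Its argument "steps" is text: rows parted by semicolons, each of 7 numbers parted by spaces: the shift along the tool's x, y, z in mm, then the turn, a rotation vector about the tool's x, y, z in degrees, then the finger opening in mm, from 0 to 93. In form: tx ty tz wx wy wz grip; .... A call has 1 to 12 rows; each row is the pose to reach, as a shift and turn from the pose commanded when the call began, along the tool's axes at that moment; what a row does not reach only later rows make up. A row lasts 1/12 s, in which the tool goes at most 41.7 mm and 7.16 degrees, less where a joint would pass 70% of its speed; a pose out of reach is approached as far as the arm can. A call with a gripper value outside its range is refused whole. The fingers move at their own pace and stop on an object; the grip force is fixed at half the most. Time passes only in rows, so rows that repeat a pose let the fingers close. It gives the time, the measured TCP pose, the force, the opening and the grip force at its end, in the units of the state.
- state(): the state, without advancing time (a new reading comes with each control period).
- read_camera(name): name is "side" or "top" or "wrist"; returns (picture, depth): 420x560x3 uint8, red, green, blue; 420x560 float32, m along the optical axis (not along the pixel's ray), 0 where there is no reading.
- camera_model(name): a dict with "fx", "fy", "cx", "cy" (pixels), "cam_to_world" (4x4, takes a point from camera to world coordinates); the wrist camera has in their place "hand_eye" (4x4, takes a point from camera to tool coordinates, whose origin is the TCP and whose axes are the flange's). Camera axes: x right, y up, looking along -z (the intrinsics and any distortion apply to the point x, -y, -z); pixel columns grow to the right and rows downward; lengths in m; the calibration is good to about 2 mm. A picture is of the moment at which its call begins: read the wrist's pose just before it. camera_model takes no time and is no camera call.
- job_done(): hands the job in; it is judged then, once.
Trained networks look in the newest picture that a camera, given by its name, has taken for a name from the list of things; names that differ only in an ending like _2 or _b are one class to them, and where a whole thing is asked for, a point or a joint stands for the part that bears it (a point fixed in the world has none). Each returns a list of dicts, best first, with "confidence" (0 to 1); they miss things now and then, are a little off and sometimes report something else, mostly with a low value. They report only what shows in the picture. A call takes as long as a camera call. They do not tell look-alikes from the thing itself.
- spot_in(camera, label): "centre" ([x, y, z] in m, in world coordinates, good to about 4 mm: the middle of the surface that is visible of it).
- landmark_of(camera, label): "centre" ([x, y, z] in m, in world coordinates, good to about 4 mm: a listed point, or the origin of a listed thing).
The state is a dict: "time_s": time; "qpos": joint angles; "dq": joint speeds; "effort": joint torques, N m; "ee_pos": TCP position; "orientation": TCP orientation; "ft_force": force on the tool from outside, world axes, zero at the start; "moment": the same for the moment, N m; "finger_gap": finger opening in m; "grip_force": force on a finger pad.
Only numpy, scipy, OpenCV 4.12 (cv2) and the standard library are available. Lean on these libraries where they do the work, as an engineer would, in place of code of your own. Each camera call takes 0.05 s, during which the arm holds its last target. There are 200 camera calls.

## Working session

There is one attempt and no reset: what is moved stays moved. The work goes in short steps, Python scripts to look and compute and a tool call to move; the robot and the scene stay as the last step left them, time stands still between calls to the robot, and variables do not carry over. Pictures are saved under pics/ and viewed, at most 10 in all, crops included, and the job is handed in when it is done.

Besides the shell and the picture viewer there is one more tool, called after "Emit:" by a JSON object that holds its "op" and its "data". jog_arm: Moves the arm, as the interface text tells. Its arguments: {"type":"object","properties":{"steps":{"type":"string"}},"required":["steps"]}

```bash
mkdir -p pics
python3 - <<'E'
from bench import *
import cv2,numpy as np
for c in ["top","side"]:
    p,d=read_camera(c); cv2.imwrite(f"pics/{c}0.png",p[:,:,::-1])
    for l in ["block","jar","roller","timer_left","timer_middle","timer_right","reset_left_top","reset_middle_top","reset_right_top","start_middle_top","tray_middle","pot_a"]:
        print(c,l,[(np.round(x["centre"],3).tolist(),round(x["confidence"],2)) for x in landmark_of(c,l)][:6])
s=state();print(s["time_s"],s["ee_pos"],s["orientation"],s["ft_force"],s["finger_gap"])
E
```

```text
top block [([0.622, 0.05, 0.006], 0.64)]
top jar [([0.618, -0.255, 0.014], 0.84), ([0.506, 0.296, 0.047], 0.49), ([0.52, 0.268, -0.0], 0.45)]
top roller [([0.631, 0.277, 0.008], 0.55)]
top timer_left [([0.519, 0.267, 0.002], 0.58)]
top timer_middle [([0.226, 0.342, 0.001], 0.97), ([0.51, 0.037, 0.005], 0.92)]
top timer_right [([0.507, -0.254, 0.007], 0.72)]
top reset_left_top [([0.507, 0.298, 0.042], 0.51)]
top reset_middle_top [([0.51, 0.298, 0.041], 0.57), ([0.2, 0.367, 0.038], 0.48), ([0.489, 0.063, 0.04], 0.44)]
top reset_right_top [([0.511, -0.254, 0.006], 0.64), ([0.487, -0.22, 0.045], 0.48)]
top start_middle_top [([0.494, 0.0, 0.039], 0.63), ([0.226, 0.305, 0.034], 0.46)]
top tray_middle [([0.617, 0.047, 0.006], 0.93), ([0.244, -0.27, 0.003], 0.76)]
top pot_a [([0.435, -0.123, 0.003], 0.59), ([0.444, 0.151, -0.002], 0.55)]
side block [([0.622, 0.053, 0.009], 0.79), ([0.433, -0.117, 0.004], 0.57), ([0.617, 0.051, 0.006], 0.56)]
side jar [([0.618, -0.26, 0.008], 0.85)]
side roller [([0.63, 0.274, 0.007], 0.65), ([0.62, 0.05, 0.008], 0.31)]
side timer_left []
side timer_middle [([0.506, 0.027, 0.004], 0.73), ([0.501, 0.298, 0.041], 0.66), ([0.506, -0.257, 0.006], 0.36)]
side timer_right [([0.508, -0.255, 0.004], 0.74)]
side reset_left_top [([0.502, 0.296, 0.043], 0.43)]
side reset_middle_top []
side reset_right_top [([0.506, -0.256, 0.009], 0.73), ([0.494, -0.227, 0.045], 0.4)]
side start_middle_top [([0.492, 0.005, 0.042], 0.54), ([0.226, 0.304, 0.032], 0.43)]
side tray_middle [([0.246, -0.266, 0.0], 0.97), ([0.618, -0.255, 0.005], 0.65), ([0.618, 0.05, 0.002], 0.57), ([0.621, 0.053, 0.01], 0.22)]
side pot_a [([0.433, -0.117, 0.006], 0.68), ([0.441, 0.143, 0.001], 0.57), ([0.629, 0.272, 0.006], 0.37)]
1.3 [ 0.20786324 -0.69455537  0.21863124] [ 9.89445976e-01  1.44902243e-01 -2.10661120e-05  3.43420394e-06] [-0.32025726 -0.07636695 -0.17498505] 0.09324549689937571
```

View pics/top0.png

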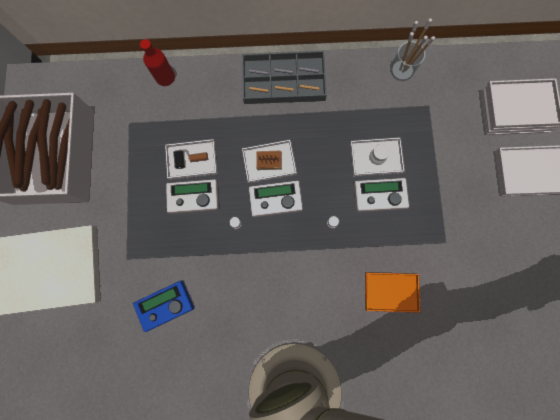

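View pics/side0.png

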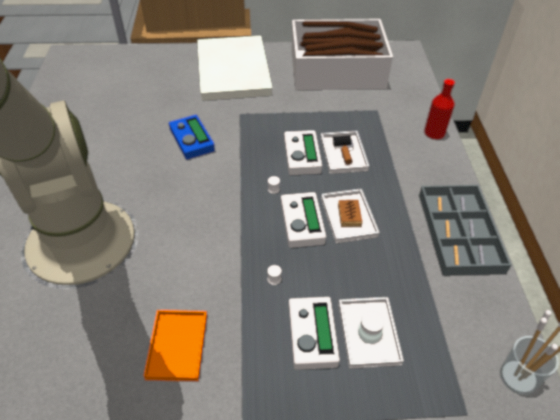

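The block (top image, px 269,160) is in the middle tray. Its timer is at px 276,198, with reset at about (265,205) and start at about (288,202). The blue timer and the orange tray are decoys. I'll close the fingers and move above the middle timer, then measure with the wrist camera.

```bash
cat > h.py <<'E'
from bench import *
import numpy as np
from scipy.spatial.transform import Rotation as R
def rel(targets):
    s=state(); r=R.from_quat(s["orientation"])
    print("t",round(s["time_s"],2),"pos",s["ee_pos"].round(4) if hasattr(s["ee_pos"],'round') else s["ee_pos"],"F",np.round(s["ft_force"],2),"gap",s["finger_gap"])
    for t in targets: print(t,"->",np.round(1000*r.inv().apply(np.array(t)-s["ee_pos"]),1))
E
python3 - <<'E'
from h import *
rel([(.40,-.35,.22),(.40,.03,.22),(.42,.03,.22)])
print(camera_model("wrist"))
E
```

```text
t 1.3 pos [ 0.2079 -0.6946  0.2186] F [-0.32 -0.08 -0.17] gap 0.09324549689937571
(0.4, -0.35, 0.22) -> [ 282.9 -275.    -1.4]
(0.4, 0.03, 0.22) -> [ 391.8 -639.    -1.4]
(0.42, 0.03, 0.22) -> [ 411.  -633.3   -1.4]
{'fx': 364.10753705100035, 'fy': 364.10753705100035, 'cx': 287.8942923731615, 'cy': 212.30416317020715, 'hand_eye': array([[-5.10489014e-05,  9.55426549e-01,  2.95228907e-01,
         8.35025323e-02],
       [ 9.99999997e-01,  6.81490036e-05, -4.76324159e-05,
        -5.25805169e-04],
       [-6.56288305e-05,  2.95228904e-01, -9.55426549e-01,
        -1.66865680e-01],
       [ 0.00000000e+00,  0.00000000e+00,  0.00000000e+00,
         1.00000000e+00]])}
```

Emit:
{"op": "jog_arm", "data": {"steps": "40 -40 0 0 0 0 0; 80 -80 0 0 0 0 0; 120 -120 0 0 0 0 0; 160 -150 0 0 0 0 0; 190 -180 0 0 0 0 0; 220 -210 0 0 0 0 0; 250 -245 0 0 0 0 0; 283 -275 0 0 0 0 0; 300 -310 0 0 0 5 0; 320 -350 0 0 0 10 0; 340 -390 0 0 0 17 0; 360 -430 0 0 0 17 0"}}

```text
time_s: 2.3
ee_pos: [0.4161, -0.243, 0.2188]
orientation: [1.0, -0.007, 0.0, 0.0]
ft_force: [0.8, -0.3, -0.0]
finger_gap: 0.0174
grip_force: 0.0
```

Run:
```python
from h import *
rel([(.45,.04,.20)])
```

```text
t 2.3 pos [ 0.4161 -0.243   0.2188] F [ 0.79 -0.26 -0.03] gap 0.017439738518330052
(0.45, 0.04, 0.2) -> [  30.1 -283.4   18.8]
```

Emit:
{"op": "jog_arm", "data": {"steps": "0 -40 0 0 0 0 0; 10 -80 0 0 0 0 0; 15 -120 0 0 0 0 0; 20 -160 0 0 0 0 0; 20 -200 5 0 0 0 0; 20 -220 10 0 0 0 0; 20 -220 15 0 0 0 0; 20 -220 15 0 0 0 0; 20 -220 15 0 0 0 0; 20 -220 15 0 0 0 0; 20 -220 15 0 0 0 0"}}

```text
time_s: 3.22
ee_pos: [0.437, -0.026, 0.2039]
orientation: [1.0, -0.004, 0.0, 0.0]
ft_force: [-0.0, 0.5, 0.4]
finger_gap: 0.0004
grip_force: 0.0
```

Run:
```python
from h import *
import cv2
s=state(); p,d=read_camera("wrist"); cv2.imwrite("pics/w1.png",p[:,:,::-1])
for l in ["reset_middle_top","start_middle_top","timer_middle"]:
    print(l,[(np.round(x["centre"],4).tolist(),round(x["confidence"],2)) for x in landmark_of("wrist",l)][:4])
rel([])
```

```text
reset_middle_top [([0.4879, 0.0648, 0.0438], 0.81)]
start_middle_top [([0.4953, 0.0011, 0.0426], 0.77)]
timer_middle [([0.506, 0.0314, 0.0071], 0.72)]
t 3.42 pos [ 0.4369 -0.0254  0.2037] F [-0.45  0.62 -0.44] gap 0.0004247877901358241
```

View pics/w1.png

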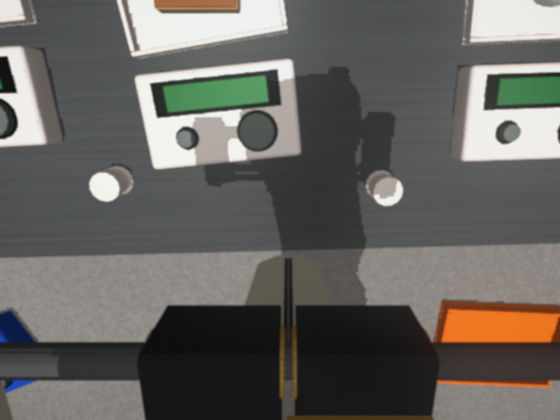

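The wrist view shows the middle timer, with reset at px (187,138) and start at (257,131). The fingertips are at about (288,258). I'll check the button positions by deprojecting the pixels.

Run:
```python
from h import *
import cv2
s=state(); p,d=read_camera("wrist"); m=camera_model("wrist"); r=R.from_quat(s["orientation"]).as_matrix()
print([k for k in m])
H=m["hand_eye"]
def ray(u,v):
    c=np.array([(u-m["cx"])/m["fx"],-(v-m["cy"])/m["fy"],-1])
    return s["ee_pos"]+r@H[:3,3], r@H[:3,:3]@c
for u,v in [(187,138),(257,131)]:
    o,w=ray(u,v); print((o+w*(.043-o[2])/w[2]).round(4), (o+w*np.median(d[v-2:v+3,u-2:u+3])).round(4))
g=cv2.cvtColor(p,cv2.COLOR_RGB2GRAY)[100:180,150:300]
cv2.imwrite("pics/w2.png",cv2.resize(p[95:175,145:295,::-1],(750,400),interpolation=cv2.INTER_CUBIC))
rel([(.488,.0648,.07),(.488,.0648,.055),(.495,.001,.055)])
```

```text
['fx', 'fy', 'cx', 'cy', 'hand_eye']
[0.4886 0.0643 0.043 ] [0.4886 0.0641 0.0438]
[0.4942 0.0021 0.043 ] [0.4942 0.0021 0.0436]
t 3.47 pos [ 0.4369 -0.0252  0.2037] F [0.29 0.19 0.49] gap 0.0005893305620681807
(0.488, 0.0648, 0.07) -> [ 50.5 -90.4 133.7]
(0.488, 0.0648, 0.055) -> [ 50.5 -90.4 148.7]
(0.495, 0.001, 0.055) -> [ 57.9 -26.6 148.7]
```

View pics/w2.png

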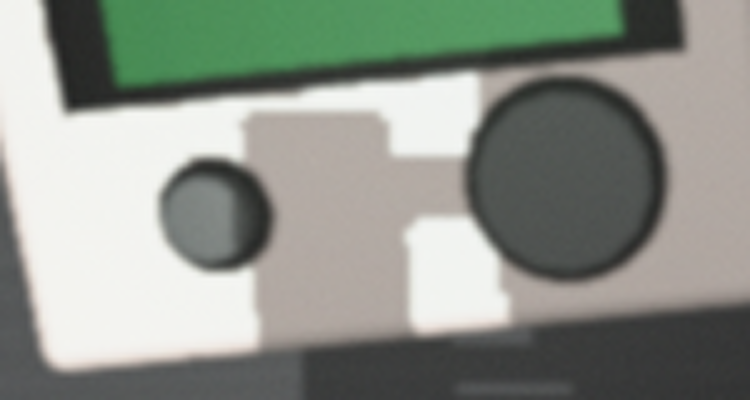

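The crop shows reset at (213,213) and start at (566,178), and both agree with the depth reading and the networks. I'll move above reset.

Emit:
{"op": "jog_arm", "data": {"steps": "20 -30 20 0 0 0 0; 35 -60 40 0 0 0 0; 51 -90 65 0 0 0 0; 51 -90 90 0 0 0 0; 51 -90 115 0 0 0 0; 51 -90 135 0 0 0 0; 51 -90 145 0 0 0 0; 51 -90 145 0 0 0 0; 51 -90 145 0 0 0 0; 51 -90 145 0 0 0 0; 51 -90 145 0 0 0 0; 51 -90 145 0 0 0 0"}}

```text
time_s: 4.47
ee_pos: [0.489, 0.0649, 0.0597]
orientation: [1.0, -0.003, 0.001, -0.0]
ft_force: [-0.0, -0.4, 0.7]
finger_gap: 0.0004
grip_force: 0.0
```

Run:
```python
from h import *
rel([(.4885,.0645,.043),(.4885,.0645,.037)])
```

```text
t 4.47 pos [0.489  0.0649 0.0597] F [-0.03 -0.44  0.66] gap 0.0004353861655707567
(0.4885, 0.0645, 0.043) -> [-0.5  0.4 16.7]
(0.4885, 0.0645, 0.037) -> [-0.6  0.4 22.7]
```

Emit:
{"op": "jog_arm", "data": {"steps": "0 0 6 0 0 0 0; 0 0 12 0 0 0 0; 0 0 15 0 0 0 0; 0 0 17 0 0 0 0; 0 0 18 0 0 0 0; 0 0 19 0 0 0 0; 0 0 20 0 0 0 0; 0 0 20 0 0 0 0; 0 0 20 0 0 0 0; 0 0 20 0 0 0 0"}}

```text
time_s: 5.3
ee_pos: [0.4883, 0.0649, 0.0387]
orientation: [1.0, -0.003, -0.0, 0.0]
ft_force: [-0.0, 0.5, 2.6]
finger_gap: 0.0004
grip_force: 1.5
```

Emit:
{"op": "jog_arm", "data": {"steps": "0 0 0.5 0 0 0 0; 0 0 1 0 0 0 0; 0 0 1.5 0 0 0 0; 0 0 2 0 0 0 0; 0 0 2 0 0 0 0; 0 0 2 0 0 0 0"}}

```text
time_s: 5.8
ee_pos: [0.4884, 0.0649, 0.0371]
orientation: [1.0, -0.003, 0.0, -0.0]
ft_force: [-2.6, -0.7, 12.4]
finger_gap: 0.0004
grip_force: 6.5
```

Force jumped to 12 N at z 0.037, so reset has bottomed out. I'll lift and go over to start.

Emit:
{"op": "jog_arm", "data": {"steps": "0 0 -5 0 0 0 0; 0 0 -12 0 0 0 0; 0 0 -22 0 0 0 0; 0 0 -22 0 0 0 0; 3 20 -22 0 0 0 0; 5 40 -22 0 0 0 0; 6 63 -22 0 0 0 0; 6 63 -22 0 0 0 0; 6 63 -22 0 0 0 0; 6 63 -22 0 0 0 0; 6 63 -22 0 0 0 0; 6 63 -22 0 0 0 0"}}

```text
time_s: 6.8
ee_pos: [0.4941, 0.0029, 0.0586]
orientation: [1.0, -0.002, 0.0, -0.0]
ft_force: [0.1, 0.5, 0.3]
finger_gap: 0.0006
grip_force: 0.0
```

Run:
```python
from h import *
import cv2
p,d=read_camera("wrist"); cv2.imwrite("pics/w3.png",p[:,:,::-1])
rel([(.4945,.0018,.043),(.4945,.0018,.037)])
for c in ["side","top","wrist"]:
    read_camera(c)
    for l in ["reset_middle_top","start_middle_top"]: print(c,l,[(np.round(x["centre"],4).tolist(),round(x["confidence"],2)) for x in landmark_of(c,l)][:4])
```

```text
t 6.85 pos [0.494  0.0028 0.0586] F [ 0.66 -0.18 -0.22] gap 0.0006278900958190328
(0.4945, 0.0018, 0.043) -> [ 0.5  1.  15.6]
(0.4945, 0.0018, 0.037) -> [ 0.5  1.  21.6]
side reset_middle_top [([0.1995, 0.3655, 0.0353], 0.36)]
side start_middle_top [([0.2238, 0.3026, 0.0333], 0.63), ([0.4938, 0.0026, 0.0438], 0.45)]
top reset_middle_top [([0.2005, 0.3655, 0.0339], 0.42)]
top start_middle_top [([0.2269, 0.3046, 0.0338], 0.5)]
wrist reset_middle_top []
wrist start_middle_top [([0.4938, 0.0026, 0.0437], 0.85)]
```

View pics/w3.png

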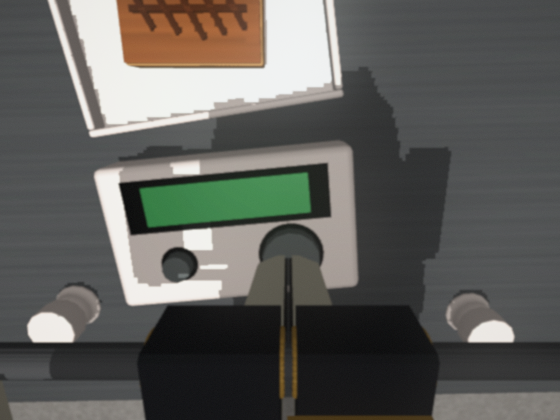

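The fingertips are over the start button (px 290,255). The timer hasn't moved and reset is at (180,264). I'll press start now.

Emit:
{"op": "jog_arm", "data": {"steps": "0 1 6 0 0 0 0; 0 1 12 0 0 0 0; 0 1 15 0 0 0 0; 0 1 17 0 0 0 0; 0 1 18 0 0 0 0; 0 1 19 0 0 0 0; 0 1 20 0 0 0 0; 0 1 20 0 0 0 0; 0 1 20 0 0 0 0"}}

```text
time_s: 8.05
ee_pos: [0.494, 0.001, 0.0386]
orientation: [1.0, -0.003, 0.0, -0.0]
ft_force: [-0.1, -0.1, 0.4]
finger_gap: 0.0002
grip_force: 0.0
```

Emit:
{"op": "jog_arm", "data": {"steps": "0 0 0.5 0 0 0 0; 0 0 1 0 0 0 0; 0 0 1.5 0 0 0 0; 0 0 2 0 0 0 0; 0 0 2 0 0 0 0; 0 0 2 0 0 0 0"}}

```text
time_s: 8.55
ee_pos: [0.4941, 0.001, 0.0372]
orientation: [1.0, -0.003, 0.0, -0.0]
ft_force: [-1.3, -0.1, 11.8]
finger_gap: 0.0007
grip_force: 6.1
```

Emit:
{"op": "jog_arm", "data": {"steps": "0 0 -10 0 0 0 0; 0 0 -30 0 0 0 0; 0 0 -60 0 0 0 0; -20 0 -90 0 0 0 0; -40 20 -120 0 0 0 0; -57 28 -150 0 0 0 0; -57 28 -167 0 0 0 0; -57 28 -167 0 0 0 0; -57 28 -167 0 0 0 0; -57 28 -167 0 0 0 0; -57 28 -167 0 0 0 0"}}

```text
time_s: 9.47
ee_pos: [0.4366, -0.0265, 0.2026]
orientation: [1.0, -0.003, -0.001, -0.0]
ft_force: [0.1, 0.2, -0.4]
finger_gap: 0.0008
grip_force: 0.0
```

Run:
```python
from h import *
import cv2
s=state(); p,d=read_camera("wrist"); cv2.imwrite("pics/w4.png",p[:,:,::-1]); m=camera_model("wrist")
rel([])
r=R.from_quat(s["orientation"]).as_matrix();H=m["hand_eye"]
v,u=np.mgrid[:420,:560]
c=np.stack([(u-m["cx"])/m["fx"],-(v-m["cy"])/m["fy"],-np.ones_like(u)],-1)*d[...,None]
W=s["ee_pos"]+(c@H[:3,:3].T+H[:3,3])@r.T
for n,x,y in [("reset",.4885,.0645),("start",.4945,.0018),("box",.491,.035)]:
    k=np.hypot(W[...,0]-x,W[...,1]-y)<.005; print(n,k.sum(),np.median(W[k][:,2]).round(4))
```

```text
t 9.52 pos [ 0.4366 -0.0265  0.2025] F [0.58 1.03 0.37] gap 0.0002057923984728407
reset 101 0.0439
start 103 0.0378
box 99 0.0349
```

View pics/w4.png

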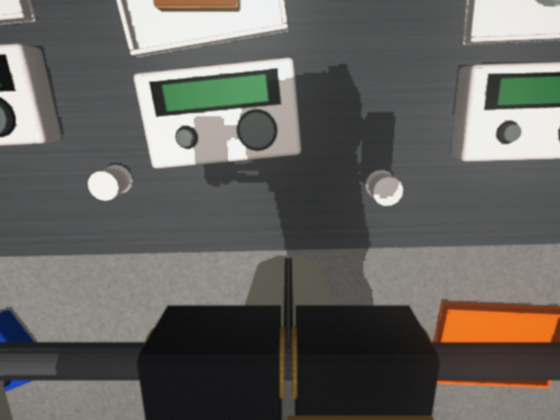

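The depth shows reset back up at 43.9 mm and start down at 37.8 mm, about 6 mm below its up height. Nothing has moved: the timer is still at px (218,112), and the pots are in place.

```bash
python3 -c "
from bench import *
print(job_done())"
```

```text
the job is handed in; nothing more can be done
None
```

The block was in the middle tray, so I pressed reset and then start on the middle timer; depth readings show reset back up and start fully down, nothing looked displaced in the last wrist view, and the job is handed in.

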